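Sort the collecting desk's mixed specimens into their trays

ROBOT

A 6-joint arm with a two-finger parallel gripper is mounted at the origin on a cart in front of the work surface, level with it; the furniture and walls round the work are solid. World frame = base frame: x ahead of the robot, y to its left, z up, the work surface at z = 0. Lengths are in m, angles in degrees, forces in N, time in s.
With the tool pointing down it reaches from about 0.35 to 0.925 m from the base axis. Payload 6.4 kg.
Tool frame: the origin (TCP) lies midway between the tips of the shut fingers; the grasp point (between the pads) lies 19 mm behind it; z points along the fingers, y is the line along which they close (so a half turn about z gives the same grasp; the last joint's range is limited). The gripper opens to 85 mm and grips with 20 to 120 N. Pads are 22 mm wide; open, the fingers measure 114 mm over their backs; the gripper's body (76 mm by 85 mm) begins 54 mm behind the grasp point. The pads swing forward as they close: fully open they stand 13 mm farther back than shut.
Start: joints at [-77.069, 14.043, 89.255, -0, 76.702, -9.975], TCP at [0.253, -0.599, 0.231] pointing down, gripper open.
Joint ranges: [-179.41, 179.41], [-58.25, 129.5], [7.25, 145.43], [-54.29, 234.29], [11.92, 165.04], [-157.13, 157.13]. Speed limits (degrees/s): [147.25, 147.25, 180, 180, 180, 180].

INTERFACE

Orientations are given as a 3x3 rotation matrix whose columns are the frame's x, y, z axes.
In Python, from workcell import * gives the robot as it stands.
- The arm moves only by the tool drive_tool, never from a script. Its argument "deltas" is a list that holds one entry, the list of rows, each a list of 7 numbers: the shift along the tool's x, y, z in m, then the turn, a rotation vector about the tool's x, y, z in rad, then the finger opening in m, from 0 to 0.0854. A call has 1 to 10 rows; each row is the pose to reach, as a shift and turn from the pose commanded when the call began, along the tool's axes at that moment; what a row does not reach only later rows make up. A row lasts 1/8 s, in which the tool goes at most 62.5 mm and 10.7 degrees, less where a joint would pass 70% of its speed; a pose out of reach is approached as far as the arm can. A call with a gripper value outside its range is refused whole. The fingers move at their own pace and stop on an object; "squeeze" is the grip in N (left out, the last holds). Time passes only in rows, so rows that repeat a pose let the fingers close. It gives the time, the measured TCP pose, the force, the opening and the grip force at its end, in the units of the state.
- sense(): the state, without advancing time (a new reading comes with each control period).
- snapshot(name): name is "scene" or "side" or "wrist"; returns (picture, depth): 384x512x3 uint8, blue, green, red; 384x512 float32, m along the optical axis (not along the pixel's ray), 0 where there is no reading.
- get_calibration(name): a dict with "mtx" (3x3 intrinsics, pixels), "dist" ([k1, k2, p1, p2, k3] as OpenCV has them; the pictures are not rectified), "view" (4x4, takes a point from world to camera coordinates). Camera axes: x right, y up, looking along -z (the intrinsics and any distortion apply to the point x, -y, -z); pixel columns grow to the right and rows downward; lengths in m; the calibration is good to about 2 mm. A picture is of the moment at which its call begins: read the wrist's pose just before it. get_calibration takes no time and is no camera call; for the wrist camera it gives the pose at the moment of the call.
- hand_in(): hands the job in; it is judged then, once.
The state is a dict: "t": time; "joints": joint angles; "joint_velocities": joint speeds; "effort": joint torques, N m; "ee_pos": TCP position; "tcp_rot": TCP orientation; "ft_force": force on the tool from outside, world axes, zero at the start; "torque": the same for the moment, N m; "gripper_width": opening from 0.0 (shut) to 1.0 (fully open); "grip_force": force on a finger pad.
Only numpy, scipy, OpenCV 4.12 (cv2) and the standard library are available. Lean on these libraries where they do the work, as an engineer would, in place of code of your own. Each camera call takes 0.05 s, during which the arm holds its last target. There are 200 camera calls.

TASK

Sort the loose things on the desk to where they belong: the red-capped vial stands in the red bin, the blue-capped vial in the blue bin, both beetles pinned on foam blocks sit side by side in the white card tray that stands directly on the desk (not those stacked at the back), and the loupe lies in the black tool tray beside the forceps, not on them. Everything rests level on the floor of its tray. Keep vials and pinned beetles upright all the time, and set things down rather than dropping them.

Things in the scene. Friction and masses are not known exactly. Their poses are not given: they have to be found in the camera images.
- red_vial: Small clear glass vial with a white label and a red screw cap, standing upright, 70 mm tall, body and cap 21 mm wide (for contact it is a 21 mm square post whose faces follow its x and y axes, yaw within 0.3 of the world axes at the start), about 20 g, loose. Origin: centre of its underside; z is its long axis, up when upright
- blue_vial: Small clear glass vial with a white label and a blue screw cap, standing upright, 64 mm tall, body and cap 21 mm wide (for contact it is a 21 mm square post whose faces follow its x and y axes, yaw within 0.3 of the world axes at the start), about 20 g, loose. Origin: centre of its underside; z is its long axis, up when upright
- black_beetle: Black beetle on a pin in a white foam block, loose, about 15 g. Only the foam is to be gripped: it is 24 (-12 to 12) mm along x, 30 mm along y (-15 to 15) and 18 mm high; grip its two y faces (30 mm apart), since the beetle's legs overhang the x faces. Pin and beetle reach 52 mm high. Origin: on the underside of the foam; z up along the pin. Yaw within 0.5 at the start
- brown_beetle: Brown beetle on a pin in a white foam block, loose, about 15 g. Only the foam is to be gripped: it is 24 (-11 to 13) mm along x, 30 mm along y (-15 to 15) and 18 mm high; grip its two y faces (30 mm apart), since the beetle's legs overhang the x faces. Pin and beetle reach 52 mm high. Origin: on the underside of the foam; z up along the pin. Yaw within 0.5 at the start
- loupe: Folding pocket loupe lying flat: a pale grey oblong case with a black round lens swung out at its +y end; 67 mm long along its y axis (-34 to 34), about 50 g, loose. Case: 24 mm wide along x, 14 mm high, from y = -34 to 7 mm (grip it across x, at about y = -10 mm); lens: 26 mm across, centred at y = 21 mm, 3 to 13 mm high. Origin: underside, at the middle of its length; z up. Yaw within 0.5 at the start
- red_bin: small square open bin of red plastic, 72 x 72 mm outside, 66 x 66 mm inside, walls 22 mm high, floor 3 mm thick, a white label on its front (-x) wall; fixed to the table. Origin: centre of its underside; z up
- blue_bin: small square open bin of blue plastic, 72 x 72 mm outside, 66 x 66 mm inside, walls 22 mm high, floor 3 mm thick, a white label on its front (-x) wall; fixed to the table. Origin: centre of its underside; z up
- white_tray: Open white card tray standing directly on the desk top (two others, on a carton and on a blue case at the back, are not meant), 115 mm along its x by 150 mm along its y outside, walls 2 mm thick and 45 mm high, floor 2 mm thick, empty; fixed to the table. Origin: centre of its underside; z up
- tool_tray: Shallow open tray of black plastic, 120 mm along its x by 160 mm along its y outside, walls 3 mm thick and 22 mm high, floor 3 mm thick; fixed to the table. A pair of fine forceps (9 mm high) is fixed in it along y, occupying x = 39 to 52 mm; the rest of the floor is free. Origin: centre of its underside; z up

How it is judged:
By the outcome, as a careful person would: the job done as asked, in the order asked, and still so for the second after the job is handed in, with the robot touching nothing.
It also fails if it takes over 122 s, if anything falls off the work surface, if the arm or the gripper's body presses on something with over 40 N, if the wrist force passes 120 N, or if a joint passes its speed limit or range.

## Working session

There is one attempt and no reset: what is moved stays moved. The work goes in short steps, Python scripts to look and compute and a tool call to move; the robot and the scene stay as the last step left them, time stands still between calls to the robot, and variables do not carry over. Pictures are saved under pics/ and viewed, at most 14 in all, crops included, and the job is handed in when it is done.

Besides the shell and the picture viewer there is one more tool, called after ">>>" as a command line: name --argument value ..., lists and objects as JSON in quotes. drive_tool: Moves the arm, as the interface text tells. Its arguments: {"type":"object","properties":{"deltas":{"type":"array","items":{"type":"array","items":{"type":"array","items":{"type":"number"}}}},"squeeze":{"type":"number"}},"required":["deltas"]}

```bash
mkdir -p pics; ls; python3 - <<'E'
from workcell import *
import cv2,numpy as np
s=sense();print(s['t'],s['ee_pos'],np.round(s['tcp_rot'],3).tolist())
for n in("scene","side","wrist"):
    p,d=snapshot(n);cv2.imwrite(f"pics/{n}0.png",p);np.save(f"pics/{n}0.npy",d)
    c=get_calibration(n);print(n,np.round(c["mtx"],1).tolist(),c["dist"],np.round(c["view"],3).tolist())
E
```

```text
pics
0.0 [ 0.2528769  -0.59817542  0.23016996] [[0.921, 0.389, -0.0], [0.389, -0.921, 0.002], [0.0, -0.002, -1.0]]
scene [[363.8, 0.0, 253.4], [0.0, 363.8, 190.3], [0.0, 0.0, 1.0]] [-0.0381164  0.         0.         0.         0.       ] [[0.564, -0.826, 0.009, -0.287], [0.461, 0.324, 0.826, -0.235], [-0.685, -0.462, 0.563, -0.623], [0.0, 0.0, 0.0, 1.0]]
side [[397.9, 0.0, 256.7], [0.0, 397.9, 190.4], [0.0, 0.0, 1.0]] [-0.02528331  0.          0.          0.          0.        ] [[-1.0, 0.007, 0.01, 0.503], [0.007, -0.441, 0.897, -0.043], [0.01, 0.897, 0.441, -1.089], [0.0, 0.0, 0.0, 1.0]]
wrist [[292.7, 0.0, 255.7], [0.0, 292.7, 190.8], [0.0, 0.0, 1.0]] [0.02310887 0.         0.         0.         0.        ] [[0.39, -0.921, -0.002, -0.649], [0.887, 0.376, -0.267, 0.034], [0.246, 0.103, 0.964, -0.379], [0.0, 0.0, 0.0, 1.0]]
```

View pics/scene0.png

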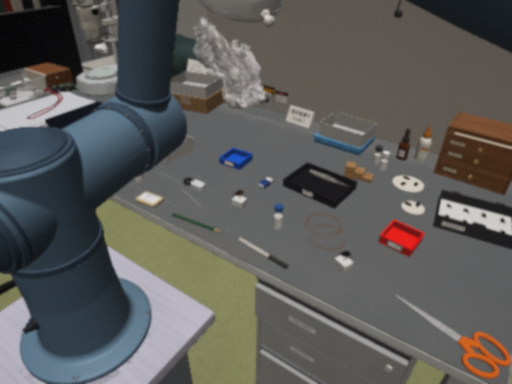

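View pics/side0.png

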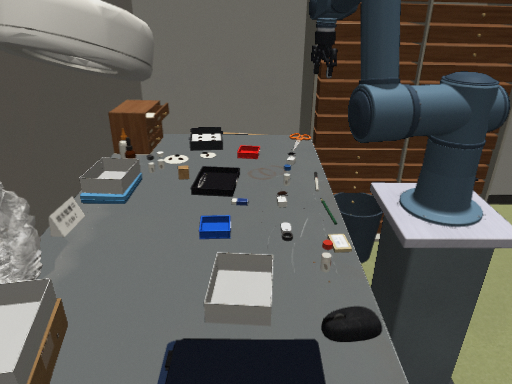

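The scene view shows the blue vial (279,216), pale/black things at (193,183), (240,197) and (344,260), the red bin (402,237), blue bin (236,158) and tool tray (320,184). The side view shows the red vial (326,258) and the white tray on the desk (242,285). I'll enlarge the small items.

```bash
python3 - <<'E'
import cv2,numpy as np
s=cv2.imread("pics/side0.png");c=cv2.imread("pics/scene0.png")
def z(i,u,v,w=28,h=24):return cv2.resize(i[v-h:v+h,u-w:u+w],(260,223),interpolation=cv2.INTER_CUBIC)
r1=np.hstack([z(s,287,229),z(s,282,198),z(s,291,165)])
r2=np.hstack([z(c,193,183),z(c,240,197),z(c,344,260)])
cv2.imwrite("pics/z1.png",np.vstack([r1,r2]))
E
```

```text
(no output)
```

View pics/z1.png

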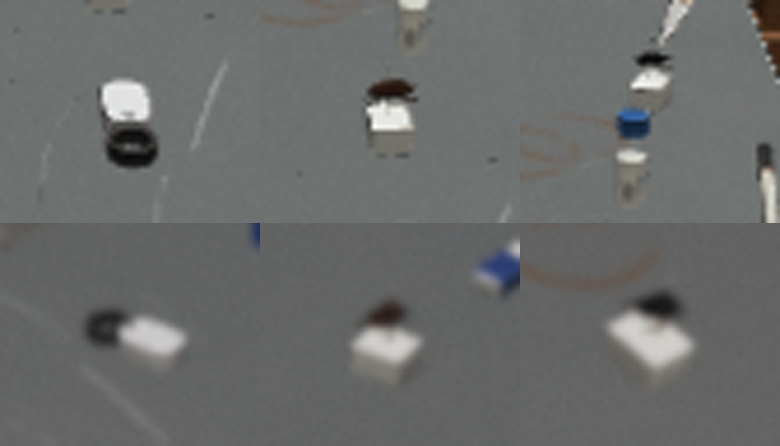

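View pics/wrist0.png

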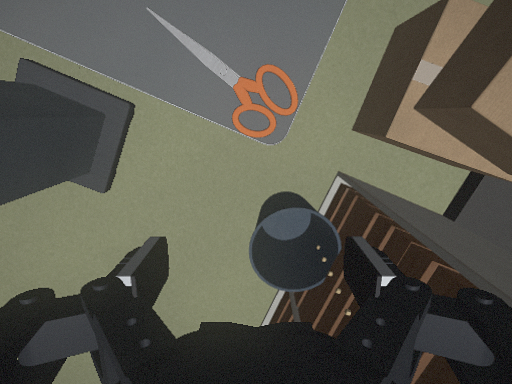

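```bash
cat > h.py <<'E'
from workcell import *
import cv2,numpy as np
np.set_printoptions(precision=4,suppress=True)
def rays(c,px):
    u=cv2.undistortPoints(np.array(px,float).reshape(-1,1,2),c["mtx"],np.array(c["dist"])).reshape(-1,2)
    R,t=c["view"][:3,:3],c["view"][:3,3]
    return -R.T@t,np.c_[u[:,0],-u[:,1],-np.ones(len(u))]@R
def plane(c,px,z):
    o,d=rays(c,px); return o+d*((np.asarray(z)-o[2])/d[:,2])[:,None]
def proj(c,P):
    q=np.c_[P,np.ones(len(P))]@np.array(c["view"]).T
    return cv2.projectPoints(q[:,:3]*[1,-1,-1],np.zeros(3),np.zeros(3),c["mtx"],np.array(c["dist"]))[0].reshape(-1,2)
def blob(m):
    n,l,s,c=cv2.connectedComponentsWithStats(m.astype(np.uint8))
    return sorted([(s[i,4],*s[i,:4],*np.round(c[i],1)) for i in range(1,n) if s[i,4]>15],reverse=True)
def move(P,yaw=None):
    "shift in tool axes from the current pose to TCP at P"
    s=sense();R=np.array(s["tcp_rot"]);return R.T@(np.array(P)-s["ee_pos"])
E
python3 - <<'E'
from h import *
for n in("scene","side"):
    c=get_calibration(n);c["view"]=np.array(c["view"]);p=cv2.imread(f"pics/{n}0.png")
    print(n,"cam",rays(c,[[0,0]])[0])
    h=cv2.cvtColor(p,cv2.COLOR_BGR2HSV);H,S,V=cv2.split(h)
    for nm,m in(("red",((H<6)|(H>174))&(S>170)&(V>90)),("blue",(H>105)&(H<128)&(S>150)&(V>70))):
        for b in blob(m)[:4]: print(nm,b,plane(c,[b[5:]],.015)[0],plane(c,[b[5:]],.06)[0])
s=get_calibration("side");c=get_calibration("scene")
print("side top faces",plane(s,[[287,224],[282,198],[291,157],[282,200]],[.014,.018,.018,.018]))
print("scene",plane(c,[[193,183],[240,197],[344,258]],[.014,.018,.018]))
p=cv2.imread("pics/side0.png");q=cv2.imread("pics/scene0.png")
cr=cv2.resize(p[240:325,195:350],None,fx=4,fy=4,interpolation=cv2.INTER_CUBIC)
c2=cv2.resize(p[135:240,185:265],None,fx=3,fy=3,interpolation=cv2.INTER_CUBIC)[:225]
o=np.zeros((340+225,620,3),np.uint8);o[:340]=cr;o[340:,:240]=c2
cv2.imwrite("pics/z2.png",o)
E
```

```text
scene cam [-0.1565 -0.4483  0.5475]
red (np.int32(825), np.int32(380), np.int32(220), np.int32(44), np.int32(35), np.float64(401.8), np.float64(235.9)) [ 0.5323 -0.3827  0.015 ] [ 0.4741 -0.3883  0.06  ]
blue (np.int32(380), np.int32(220), np.int32(148), np.int32(32), np.int32(21), np.float64(236.5), np.float64(157.3)) [0.6074 0.129  0.015 ] [0.5429 0.0802 0.06  ]
blue (np.int32(27), np.int32(276), np.int32(205), np.int32(6), np.int32(5), np.float64(278.4), np.float64(206.8)) [ 0.4675 -0.1018  0.015 ] [ 0.4147 -0.1311  0.06  ]
side cam [0.5145 0.9553 0.5139]
red (np.int32(240), np.int32(237), np.int32(145), np.int32(23), np.int32(14), np.float64(248.0), np.float64(151.6)) [ 0.5313 -0.3719  0.015 ] [ 0.5298 -0.2522  0.06  ]
red (np.int32(56), np.int32(323), np.int32(240), np.int32(10), np.int32(9), np.float64(327.9), np.float64(243.5)) [0.3443 0.2079 0.015 ] [0.3597 0.2753 0.06  ]
blue (np.int32(679), np.int32(199), np.int32(215), np.int32(31), np.int32(24), np.float64(214.4), np.float64(226.7)) [0.6051 0.1384 0.015 ] [0.5969 0.212  0.06  ]
blue (np.int32(19), np.int32(238), np.int32(199), np.int32(9), np.int32(3), np.float64(242.2), np.float64(199.6)) [ 0.5423 -0.0031  0.015 ] [0.5397 0.0834 0.06  ]
side top faces [[ 0.4299  0.1222  0.014 ]
 [ 0.4339 -0.0082  0.018 ]
 [ 0.3836 -0.3149  0.018 ]
 [ 0.4347  0.0036  0.018 ]]
scene [[ 0.4284  0.1413  0.014 ]
 [ 0.4437 -0.0033  0.018 ]
 [ 0.3913 -0.304   0.018 ]]
```

View pics/z2.png

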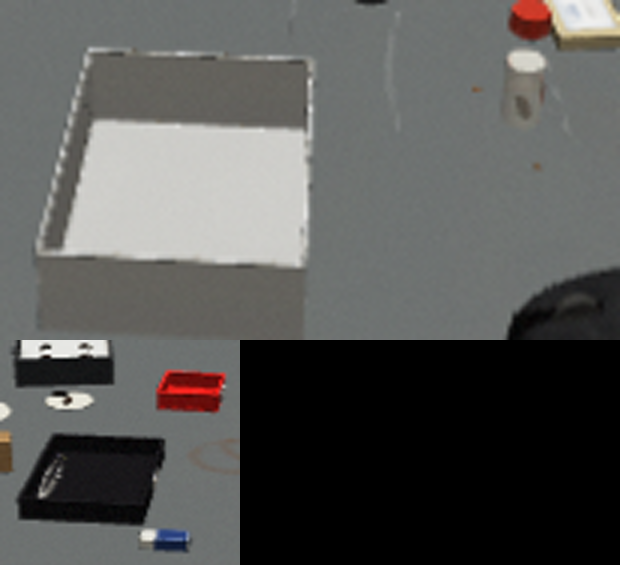

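```bash
python3 - <<'E'
from h import *
s=sense();R=np.array(s["tcp_rot"]);c=get_calibration("wrist");V=np.array(c["view"])
o=-V[:3,:3].T@V[:3,3];print("cam in tool",R.T@(o-s["ee_pos"]),"look in tool",R.T@(-V[2,:3]))
print("TCP px",proj(c,[s["ee_pos"]]))
sd=get_calibration("side")
for n,px,z in(("white",[[217.5,252.5],[273,255],[205,303],[270.75,306.25]],.045),("tool",[[203.3,167],[239.3,168.3],[191.7,188.3],[233.3,190.7]],.022),("red",[[240.7,145.7],[259.3,146.7],[238.3,154],[257.7,155]],.022)):
    P=plane(sd,px,z);print(n,P[:,:2].tolist(),P.mean(0))
for P in([.45,-.1,.23],[.29,.28,.23]): print(move(P))
E
```

```text
cam in tool [ 0.0683 -0.0002 -0.1431] look in tool [-0.2669 -0.      0.9637]
TCP px [[255.9791 242.6101]]
white [[0.5845594476619869, 0.28734023125782815], [0.47238382340971524, 0.29501392671361404], [0.5937529979849125, 0.43502071602010284], [0.4825175921649464, 0.44223085005352614]] [0.5333 0.3649 0.045 ]
tool [[0.6711915687302714, -0.21203119084527122], [0.5566062165680168, -0.2034887656674238], [0.6862748467973617, -0.05674846616916085], [0.5681387773520749, -0.043144885911289954]] [ 0.6206 -0.1289  0.022 ]
red [[0.5583911295505656, -0.413388995761383], [0.49093143194099875, -0.40427121160857116], [0.564160734723406, -0.3292209344485395], [0.4974499046753261, -0.3210485826043652]] [ 0.5277 -0.367   0.022 ]
[ 0.3755 -0.3823  0.0011]
[ 0.376  -0.7946  0.0017]
```

>>> drive_tool --deltas '[[[0.375,-0.382,0,0,0,0.4,0.05],[0.375,-0.382,0,0,0,0.4,0.05],[0.375,-0.382,0,0,0,0.4,0.05],[0.375,-0.382,0,0,0,0.4,0.05],[0.375,-0.382,0,0,0,0.4,0.05],[0.375,-0.382,0,0,0,0.4,0.05],[0.375,-0.382,0,0,0,0.4,0.05],[0.375,-0.382,0,0,0,0.4,0.05],[0.375,-0.382,0,0,0,0.4,0.05],[0.375,-0.382,0,0,0,0.4,0.05]]]'

```text
t: 1.4
ee_pos: [0.45, -0.0989, 0.231]
tcp_rot: [[1.0, 0.004, -0.0], [0.004, -1.0, 0.0], [-0.0, -0.0, -1.0]]
ft_force: [0.2, 0.1, 0.7]
gripper_width: 0.585
grip_force: 0.0
```

```bash
python3 - <<'E'
from h import *
import json
c=get_calibration("wrist");p,d=snapshot("wrist");cv2.imwrite("pics/w1.png",p);np.save("pics/w1.npy",d)
json.dump({k:np.array(v).tolist() for k,v in c.items()},open("pics/w1.json","w"))
E
```

>>> drive_tool --deltas '[[[-0.08,-0.374,0,0,0,0,0.05],[-0.08,-0.374,0,0,0,0,0.05],[-0.08,-0.374,0,0,0,0,0.05],[-0.08,-0.374,0,0,0,0,0.05],[-0.08,-0.374,0,0,0,0,0.05],[-0.08,-0.374,0,0,0,0,0.05],[-0.08,-0.374,0,0,0,0,0.05],[-0.08,-0.374,0,0,0,0,0.05]]]'

```text
t: 2.45
ee_pos: [0.3702, 0.2724, 0.2311]
tcp_rot: [[1.0, -0.001, -0.0], [-0.001, -1.0, -0.001], [-0.0, 0.001, -1.0]]
ft_force: [1.0, -0.3, -0.5]
gripper_width: 0.58
grip_force: 0.0
```

```bash
python3 - <<'E'
from h import *
import json
print(sense()["ee_pos"])
c=get_calibration("wrist");p,d=snapshot("wrist");cv2.imwrite("pics/w2.png",p);np.save("pics/w2.npy",d)
json.dump({k:np.array(v).tolist() for k,v in c.items()},open("pics/w2.json","w"))
cv2.imwrite("pics/w12.png",cv2.resize(np.hstack([cv2.imread("pics/w1.png"),p]),(800,300),interpolation=cv2.INTER_AREA))
E
```

```text
[0.3702 0.2724 0.2311]
```

View pics/w12.png

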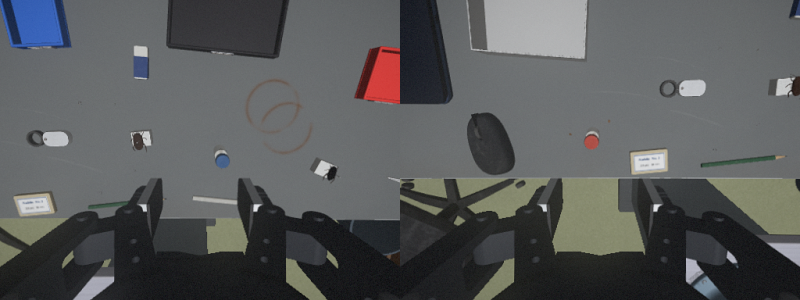

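The left image (w1) has the blue cap, black beetle on foam at right, brown beetle and loupe at left, and parts of three trays. The right image (w2) has the red cap at centre, the white tray above it, the mouse and the loupe.

```bash
cat > m.py <<'E'
from h import *
import json
def load(n):
    c={k:np.array(v) for k,v in json.load(open(f"pics/{n}.json")).items()};return c,cv2.imread(f"pics/{n}.png")
def meas(c,p):
    H,S,V=cv2.split(cv2.cvtColor(p,cv2.COLOR_BGR2HSV));o={}
    for nm,m,z in(("red",((H<6)|(H>174))&(S>150)&(V>90),[.07,.022]),("blue",(H>100)&(H<128)&(S>130)&(V>70),[.064,.022])):
        for b in blob(m)[:3]: print(nm,*map(float,b),*[plane(c,[b[5:]],q)[0] for q in z])
    m=((S<45)&(V>165)).astype(np.uint8)
    for k in cv2.findContours(m,0,2)[0]:
        if cv2.contourArea(k)<60: continue
        P=np.float32(plane(c,k.reshape(-1,2),.018)[:,:2]);r=cv2.minAreaRect(P)
        print("white",k.mean((0,1)),np.array(r[0]),np.array(r[1])*1e3,"mm ang",r[2],"area",cv2.contourArea(k))
if __name__=="__main__":
    for n in("w1","w2"): print(n);meas(*load(n))
E
python3 m.py; python3 - <<'E'
import cv2,numpy as np
p=cv2.imread("pics/w1.png");q=cv2.imread("pics/w2.png")
z=lambda i,u,v:cv2.resize(i[v-22:v+22,u-28:u+28],(390,306),interpolation=cv2.INTER_CUBIC)
cv2.imwrite("pics/z3.png",np.vstack([np.hstack([z(p,180,180),z(p,416,218)]),np.hstack([z(p,62,177),z(p,284,203)])])[:600])
E
```

```text
w1
red 2529.0 465.0 59.0 47.0 74.0 492.5 99.0 [ 0.528  -0.3294  0.07  ] [ 0.5295 -0.3659  0.022 ]
red 99.0 454.0 63.0 22.0 62.0 464.7 92.8 [ 0.5339 -0.3016  0.07  ] [ 0.5364 -0.3338  0.022 ]
blue 4531.0 0.0 0.0 91.0 63.0 45.9 29.7 [0.5883 0.0993 0.064 ] [0.5977 0.126  0.022 ]
white [121.6538 370.0769] [0.1435 0.106 ] [32.0321 94.256 ] mm ang 41.098751068115234 area 718.0
white [273. 256.] [ 0.3284 -0.1244] [74.9393  5.7449] mm ang 84.03115844726562 area 155.0
white [ 40.48 262.82] [0.3185 0.1863] [31.1954 54.0218] mm ang 5.351275444030762 area 778.0
white [413.4667 214.2889] [ 0.3873 -0.3009] [21.167  23.8496] mm ang 63.95730972290039 area 231.5
white [ 72.6296 179.037 ] [0.4353 0.1301] [21.5496 38.9265] mm ang 0.39785999059677124 area 487.5
white [186.1667 177.25  ] [ 0.4368 -0.013 ] [23.1563 11.6502] mm ang 4.86317777633667 area 128.5
white [180.7  65.6] [ 0.5652 -0.0129] [17.9551 12.9536] mm ang 86.07791900634766 area 184.5
w2
red 104.0 237.0 175.0 15.0 16.0 243.5 183.0 [0.3627 0.2857 0.07  ] [0.3508 0.2877 0.022 ]
blue 24.0 508.0 2.0 4.0 12.0 509.9 7.8 [0.5267 0.0393 0.064 ] [0.5386 0.0077 0.022 ]
white [374.4865 346.4054] [0.1051 0.0981] [51.7279 26.0554] mm ang 5.291196823120117 area 303.0
white [424.7143 330.6429] [0.1327 0.0322] [27.6135  9.1806] mm ang 44.48704528808594 area 74.0
white [493.  325.5] [ 0.1537 -0.0709] [76.4589 31.7835] mm ang 54.384830474853516 area 526.5
white [317.76 205.68] [0.3176 0.1918] [31.3558 52.3887] mm ang 5.717352390289307 area 895.5
white [376.     112.3846] [0.4346 0.1342] [22.7549 37.5331] mm ang 2.960073471069336 area 568.0
white [493.0833 110.3611] [0.4359 0.0001] [22.8794 20.4058] mm ang 4.944154262542725 area 293.5
white [159.1573  55.6966] [0.518  0.3735] [161.3786  73.3278] mm ang 86.46127319335938 area 8747.5
```

View pics/z3.png

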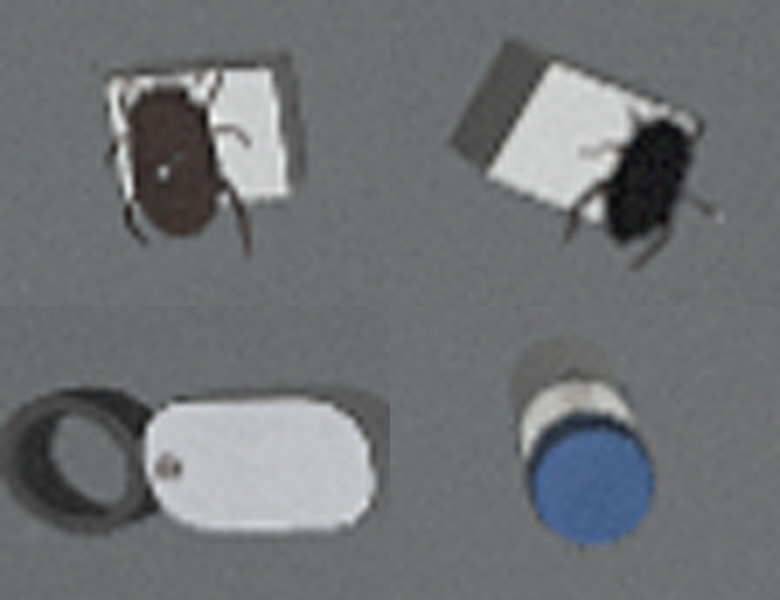

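>>> drive_tool --deltas '[[[-0.007,-0.013,0.06,0,0,0,0.05],[-0.007,-0.013,0.12,0,0,0,0.05],[-0.007,-0.013,0.16,0,0,0,0.05],[-0.007,-0.013,0.19,0,0,0,0.05],[-0.007,-0.013,0.203,0,0,0,0.05],[-0.007,-0.013,0.203,0,0,0,0.02],[-0.007,-0.013,0.203,0,0,0,0.01],[-0.007,-0.013,0.203,0,0,0,0.01],[-0.007,-0.013,0.203,0,0,0,0.01],[-0.007,-0.013,0.203,0,0,0,0.01]]]' --squeeze 25

```text
t: 3.75
ee_pos: [0.3635, 0.2864, 0.0292]
tcp_rot: [[1.0, 0.0, 0.002], [0.0, -1.0, 0.0], [0.002, -0.0, -1.0]]
ft_force: [-1.2, -0.1, 5.8]
gripper_width: 0.252
grip_force: 29.9
```

>>> drive_tool --deltas '[[[0,0,-0.01,0,0,0,0.01],[0,0,-0.04,0,0,0,0.01],[0,0,-0.08,0,0,0,0.01],[0,0,-0.12,0,0,0,0.01],[0.01,0.04,-0.14,0,0,0,0.01],[0.02,0.09,-0.14,0,0,0,0.01],[0.033,0.14,-0.14,0,0,0,0.01],[0.044,0.19,-0.14,0,0,0,0.01],[0.055,0.24,-0.14,0,0,0,0.01],[0.067,0.29,-0.14,0,0,0,0.01]]]'

```text
t: 5.0
ee_pos: [0.4297, -0.0054, 0.1687]
tcp_rot: [[1.0, -0.0, 0.001], [-0.0, -1.0, 0.0], [0.001, -0.0, -1.0]]
ft_force: [0.5, 0.6, -0.1]
gripper_width: 0.255
grip_force: 29.2
```

>>> drive_tool --deltas '[[[0.012,0.05,0,0,0,0,0.01],[0.023,0.1,0,0,0,0,0.01],[0.035,0.15,0,0,0,0,0.01],[0.046,0.2,0,0,0,0,0.01],[0.057,0.25,0,0,0,0,0.01],[0.065,0.29,0,0,0,0,0.01],[0.07,0.316,0,0,0,0,0.01],[0.07,0.326,0,0,0,0,0.01],[0.07,0.326,0,0,0,0,0.01]]]'

```text
t: 6.12
ee_pos: [0.4994, -0.3297, 0.1682]
tcp_rot: [[1.0, -0.001, -0.0], [-0.001, -1.0, 0.001], [-0.0, -0.001, -1.0]]
ft_force: [0.5, 0.9, -0.1]
gripper_width: 0.254
grip_force: 29.2
```

```bash
cat > shot.py <<'E'
from h import *
import json,sys
n=sys.argv[1];s=sense();print(s["ee_pos"],s["gripper_width"])
c=get_calibration("wrist");p,d=snapshot("wrist");cv2.imwrite(f"pics/{n}.png",p)
json.dump({k:np.array(v).tolist() for k,v in c.items()},open(f"pics/{n}.json","w"))
E
python3 shot.py w3; python3 - <<'E'
from m import *
c,p=load("w3");H,S,V=cv2.split(cv2.cvtColor(p,cv2.COLOR_BGR2HSV))
m=(((H<6)|(H>174))&(S>150)&(V>50)).astype(np.uint8)
for k in cv2.findContours(m,0,2)[0]:
    if cv2.contourArea(k)<100: continue
    r=cv2.minAreaRect(np.float32(plane(c,k.reshape(-1,2),.022)[:,:2]));print(cv2.boundingRect(k),r)
meas(c,p)
E
```

```text
[ 0.4994 -0.3297  0.1682] 0.25357284199742247
(232, 264, 49, 43) ((0.3770275413990021, -0.3294737935066223), (0.05351534113287926, 0.05410397797822952), 0.028099210932850838)
(268, 106, 85, 82) ((0.5310691595077515, -0.38121291995048523), (0.07284709066152573, 0.07258432358503342), 82.69357299804688)
red 5167.0 268.0 106.0 85.0 82.0 307.6 145.6 [ 0.5391 -0.3717  0.07  ] [ 0.5335 -0.3801  0.022 ]
red 1446.0 232.0 264.0 49.0 43.0 254.6 286.2 [ 0.4078 -0.3281  0.07  ] [ 0.376  -0.3279  0.022 ]
white [ 65.4815 262.0741] [ 0.4051 -0.1195] [19.6318 16.3575] mm ang 39.14149475097656 area 186.0
white [255.254  245.9206] [ 0.4239 -0.3294] [27.5404 41.9264] mm ang 0.024472631514072418 area 558.5
white [425.9268  12.1463] [ 0.6456 -0.495 ] [113.8527  24.7689] mm ang 89.36131286621094 area 2957.0
white [305.4872  11.9487] [ 0.6515 -0.3704] [47.0928 15.3381] mm ang 89.7619857788086 area 776.0
```

View pics/w3.png

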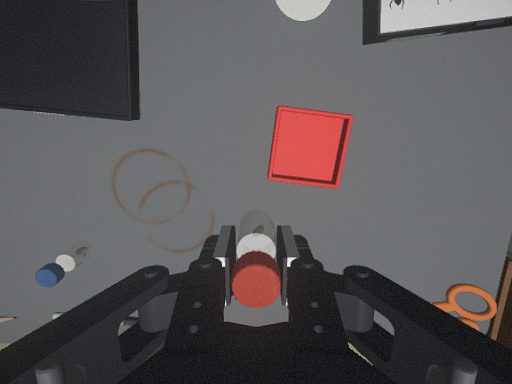

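>>> drive_tool --deltas '[[[0.0317,0.0513,0,0,0,0.12,0.01],[0.0317,0.0513,0.03,0,0,0.12,0.01],[0.0317,0.0513,0.07,0,0,0.12,0.01],[0.0317,0.0513,0.1,0,0,0.12,0.01],[0.0317,0.0513,0.12,0,0,0.12,0.01],[0.0317,0.0513,0.13,0,0,0.12,0.01],[0.0317,0.0513,0.134,0,0,0.12,0.01],[0.0317,0.0513,0.1355,0,0,0.12,0.01],[0.0317,0.0513,0.1355,0,0,0.12,0.01]]]'

```text
t: 7.3
ee_pos: [0.5318, -0.3817, 0.0337]
tcp_rot: [[0.993, -0.12, 0.001], [-0.12, -0.993, -0.001], [0.001, 0.001, -1.0]]
ft_force: [0.2, -0.5, 0.6]
gripper_width: 0.252
grip_force: 29.2
```

>>> drive_tool --deltas '[[[0,0,0.001,0,0,0,0.01],[0,0,0.002,0,0,0,0.01],[0,0,0.002,0,0,0,0.01]]]'

```text
t: 7.68
ee_pos: [0.5318, -0.3816, 0.0322]
tcp_rot: [[0.993, -0.12, 0.0], [-0.12, -0.993, -0.001], [0.001, 0.001, -1.0]]
ft_force: [-1.7, 1.7, 6.2]
gripper_width: 0.254
grip_force: 30.1
```

>>> drive_tool --deltas '[[[0,0,0,0,0,0,0.045],[0,0,0,0,0,0,0.045],[0,0,0,0,0,0,0.045],[0,0,0,0,0,0,0.045],[0,0,-0.03,0,0,0,0.045],[0,0,-0.08,0,0,0,0.045],[0,0,-0.12,0,0,-0.12,0.045]]]'

```text
t: 8.55
ee_pos: [0.5316, -0.3815, 0.1527]
tcp_rot: [[1.0, 0.003, 0.001], [0.003, -1.0, -0.001], [0.001, 0.001, -1.0]]
ft_force: [0.7, -0.1, 0.4]
gripper_width: 0.53
grip_force: 0.0
```

```bash
python3 shot.py w4; python3 - <<'E'
from m import *
c,p=load("w4");meas(c,p)
c,_=load("w1");print("blue",plane(c,[[285,206]],.064))
P=plane(c,[[285,206]],.064)[0];P[2]=.16;print(move(P))
E
```

```text
[ 0.5316 -0.3815  0.1527] 0.5302763518351847
red 4833.0 216.0 142.0 84.0 81.0 255.7 180.3 [ 0.5459 -0.3811  0.07  ] [ 0.5345 -0.3811  0.022 ]
white [  7.8333 299.1429] [ 0.4015 -0.1151] [17.1069 17.2823] mm ang 89.21687316894531 area 133.5
white [413.5507  50.3913] [ 0.6668 -0.5112] [ 55.8123 153.9219] mm ang 5.715057373046875 area 11319.0
white [248.0353  26.1294] [ 0.6661 -0.3729] [41.4119 51.6277] mm ang 0.2580077052116394 area 2638.0
blue [[ 0.4147 -0.1313  0.064 ]]
[-0.1176 -0.2532 -0.0036]
```

View pics/w4.png

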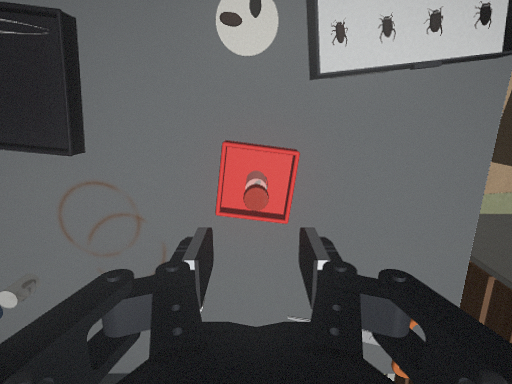

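The picture shows the red vial standing in the red bin at (256,190), so next is the blue vial.

>>> drive_tool --deltas '[[[-0.1176,-0.253,0,0,0,0,0.05],[-0.1176,-0.253,0,0,0,0,0.05],[-0.1176,-0.253,0,0,0,0,0.05],[-0.1176,-0.253,0,0,0,0,0.05],[-0.1176,-0.253,0,0,0,0,0.05],[-0.1176,-0.253,0.03,0,0,0,0.05],[-0.1176,-0.253,0.07,0,0,0,0.05],[-0.1176,-0.253,0.1,0,0,0,0.05],[-0.1176,-0.253,0.12,0,0,0,0.05],[-0.1176,-0.253,0.128,0,0,0,0.05]]]'

```text
t: 9.85
ee_pos: [0.4131, -0.1277, 0.0216]
tcp_rot: [[1.0, -0.001, -0.002], [-0.001, -1.0, 0.001], [-0.002, -0.001, -1.0]]
ft_force: [-0.3, -0.8, 1.0]
gripper_width: 0.587
grip_force: 0.0
```

>>> drive_tool --deltas '[[[0,0,0,0,0,0,0.05],[0,0,0,0,0,0,0.01],[0,0,0,0,0,0,0.01],[0,0,0,0,0,0,0.01],[0,0,0,0,0,0,0.01],[0,0,0,0,0,0,0.01]]]'

```text
t: 10.6
ee_pos: [0.4147, -0.1287, 0.0238]
tcp_rot: [[1.0, -0.0, 0.001], [-0.0, -1.0, -0.001], [0.001, 0.001, -1.0]]
ft_force: [-1.0, -0.2, 6.1]
gripper_width: 0.271
grip_force: 25.0
```

>>> drive_tool --deltas '[[[0,0,0,0,0,0,0.01],[0,0,0,0,0,0,0.01],[0,0,-0.005,0,0,0,0.01],[0,0,-0.01,0,0,0,0.01]]]' --squeeze 40

```text
t: 11.1
ee_pos: [0.4137, -0.1281, 0.033]
tcp_rot: [[1.0, -0.0, -0.0], [-0.0, -1.0, 0.0], [-0.0, -0.0, -1.0]]
ft_force: [-0.3, 0.2, -0.4]
gripper_width: 0.267
grip_force: 39.1
```

>>> drive_tool --deltas '[[[0,0,-0.04,0,0,0,0.01],[0,0,-0.09,0,0,0,0.01],[0.02,-0.03,-0.12,0,0,0,0.01],[0.045,-0.07,-0.135,0,0,0,0.01],[0.07,-0.11,-0.135,0,0,0,0.01],[0.1,-0.15,-0.135,0,0,0,0.01],[0.125,-0.19,-0.135,0,0,0,0.01],[0.146,-0.218,-0.135,0,0,0,0.01],[0.146,-0.218,-0.135,0,0,0,0.01]]]'

```text
t: 12.22
ee_pos: [0.5604, 0.0914, 0.1678]
tcp_rot: [[1.0, 0.003, -0.0], [0.003, -1.0, 0.0], [-0.0, -0.0, -1.0]]
ft_force: [0.8, -0.3, -0.2]
gripper_width: 0.266
grip_force: 39.3
```

```bash
python3 shot.py w5; python3 - <<'E'
from m import *
c,p=load("w5");H,S,V=cv2.split(cv2.cvtColor(p,cv2.COLOR_BGR2HSV))
m=((H>100)&(H<130)&(S>150)&(V>45)).astype(np.uint8)
for k in cv2.findContours(m,0,2)[0]:
    if cv2.contourArea(k)<100: continue
    r=cv2.minAreaRect(np.float32(plane(c,k.reshape(-1,2),.022)[:,:2]));print(cv2.boundingRect(k),r)
    print(move([*r[0],.03]))
E
```

```text
[0.5604 0.0914 0.1678] 0.26638598957069687
(173, 93, 81, 79) ((0.6060521602630615, 0.13172931969165802), (0.07239142060279846, 0.07254458963871002), 3.068619728088379)
[ 0.0465 -0.0413  0.1375]
```

View pics/w5.png

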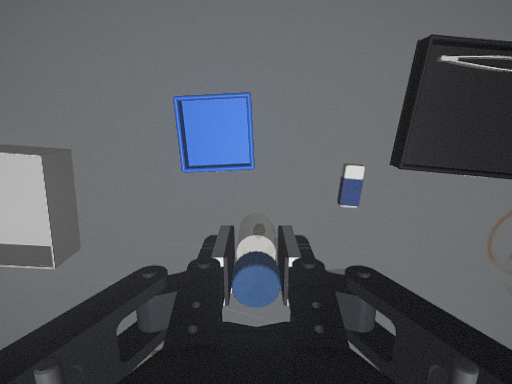

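The blue bin is at (214,132) in the picture, i.e. (0.606, 0.132), and its measured size is 72 mm as it should be. The blue vial hangs upright in the grip.

>>> drive_tool --deltas '[[[0.0465,-0.0413,0,0,0,0,0.01],[0.0465,-0.0413,0.03,0,0,0,0.01],[0.0465,-0.0413,0.07,0,0,0,0.01],[0.0465,-0.0413,0.1,0,0,0,0.01],[0.0465,-0.0413,0.12,0,0,0,0.01],[0.0465,-0.0413,0.132,0,0,0,0.01],[0.0465,-0.0413,0.138,0,0,0,0.01],[0.0465,-0.0413,0.139,0,0,0,0.01],[0.0465,-0.0413,0.1405,0,0,0,0.01],[0.0465,-0.0413,0.1415,0,0,0,0.01]]]'

```text
t: 13.52
ee_pos: [0.6069, 0.1311, 0.0269]
tcp_rot: [[1.0, -0.0, 0.001], [-0.0, -1.0, 0.0], [0.001, -0.0, -1.0]]
ft_force: [-1.2, -0.6, 5.2]
gripper_width: 0.265
grip_force: 39.8
```

>>> drive_tool --deltas '[[[0,0,0,0,0,0,0.045],[0,0,0,0,0,0,0.045],[0,0,0,0,0,0,0.045],[0,0,0,0,0,0,0.045],[0,0,-0.03,0,0,0,0.045],[0,0,-0.08,0,0,0,0.045],[0,0,-0.14,0,0,0,0.045],[0,0,-0.15,0,0,0,0.045]]]'

```text
t: 14.52
ee_pos: [0.6094, 0.1312, 0.1823]
tcp_rot: [[1.0, -0.0, 0.01], [-0.0, -1.0, 0.0], [0.01, -0.0, -1.0]]
ft_force: [0.6, 0.0, -0.7]
gripper_width: 0.524
grip_force: 0.0
```

```bash
python3 shot.py w6
```

```text
[0.6094 0.1312 0.1823] 0.5241998439876877
```

>>> drive_tool --deltas '[[[-0.2,0.42,0,0,0,0.45,0.06],[-0.2,0.42,0,0,0,0.45,0.06],[-0.2,0.42,0,0,0,0.45,0.06],[-0.2,0.42,0,0,0,0.45,0.06],[-0.2,0.42,0,0,0,0.45,0.06],[-0.2,0.42,0,0,0,0.45,0.06],[-0.2,0.42,0,0,0,0.45,0.06],[-0.2,0.42,0,0,0,0.45,0.06],[-0.2,0.42,0,0,0,0.45,0.06],[-0.2,0.42,0,0,0,0.45,0.06]]]'

```text
t: 15.82
ee_pos: [0.4061, -0.2877, 0.1751]
tcp_rot: [[0.901, -0.435, -0.001], [-0.435, -0.901, 0.002], [-0.002, -0.001, -1.0]]
ft_force: [-0.6, 0.6, -0.1]
gripper_width: 0.709
grip_force: 0.0
```

```bash
python3 shot.py w7; python3 - <<'E'
from m import *
c,p=load("w7");meas(c,p)
q=cv2.imread("pics/w6.png")
P=proj(c,[[.3873,-.305,.018]])[0].astype(int);print(P)
u,v=P;z=cv2.resize(p[v-40:v+40,u-50:u+50],(500,400),interpolation=cv2.INTER_CUBIC)
z[:10,:]=0
w=cv2.resize(q[100:280,160:340],(300,300))
o=np.zeros((400,800,3),np.uint8);o[:,:500]=z;o[:300,500:]=w;cv2.imwrite("pics/z4.png",o)
E
```

```text
[ 0.4061 -0.2877  0.1751] 0.7093817084771973
red 3806.0 245.0 0.0 95.0 66.0 290.0 28.7 [ 0.509  -0.3653  0.07  ] [ 0.517  -0.3747  0.022 ]
white [ 17.6364 259.1136] [ 0.4364 -0.007 ] [23.1778 24.2758] mm ang 5.997219562530518 area 311.0
white [275.0968 183.9355] [ 0.3871 -0.302 ] [22.0683 22.9969] mm ang 64.8125228881836 area 168.0
white [289.2273 184.0909] [ 0.382  -0.3149] [ 7.3745 23.0838] mm ang 66.23526000976562 area 89.5
white [410.3214 148.4821] [ 0.3661 -0.4392] [47.8567  7.555 ] mm ang 70.11271667480469 area 116.0
[278 185]
```

View pics/z4.png

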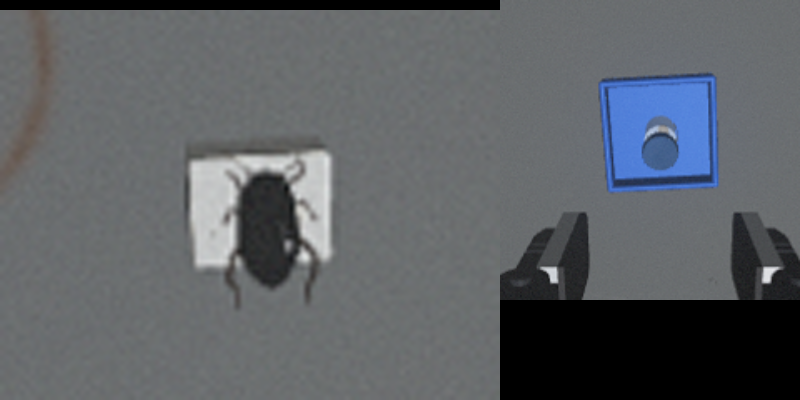

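Blue vial stands in its bin. The black beetle's foam top has its corners at crop (190,158), (331,152), (333,258) and (195,267).

```bash
python3 - <<'E'
from m import *
c,p=load("w7")
k=np.array([[190,158],[331,152],[333,258],[195,267]])/5+[228,145]
P=plane(c,k,.018);d=P[0]-P[1];e=P[0]-P[3]
print(P.mean(0),np.linalg.norm(d),np.linalg.norm(e),np.degrees(np.arctan2(-d[0],d[1])),np.degrees(np.arctan2(e[1],e[0])))
H,S,V=cv2.split(cv2.cvtColor(p,cv2.COLOR_BGR2HSV));m=((S<45)&(V>150)).astype(np.uint8)
m[:,:250]=0;m[:160]=0;m[212:]=0;m[:,310:]=0
pts=np.argwhere(m)[:,::-1];r=cv2.minAreaRect(np.float32(plane(c,pts,.018)[:,:2]));print(r)
G=P.mean(0);G[2]=.004;print(move(G))
E
```

```text
[ 0.3849 -0.3057  0.018 ] 0.029573485370379664 0.023973472445292347 -23.234219157516296 -22.626123493181638
((0.38564634323120117, -0.3049613833427429), (0.028945526108145714, 0.02403493970632553), 67.14127349853516)
[-0.0111  0.0259  0.1713]
```

>>> drive_tool --deltas '[[[-0.0111,0.0259,0,0,0,-0.05,0.06],[-0.0111,0.0259,0.05,0,0,-0.05,0.06],[-0.0111,0.0259,0.1,0,0,-0.05,0.06],[-0.0111,0.0259,0.14,0,0,-0.05,0.06],[-0.0111,0.0259,0.16,0,0,-0.05,0.06],[-0.0111,0.0259,0.168,0,0,-0.05,0.06],[-0.0111,0.0259,0.172,0,0,-0.05,0.06],[-0.0111,0.0259,0.1733,0,0,-0.05,0.06],[-0.0111,0.0259,0.1733,0,0,-0.05,0.04]]]' --squeeze 25

```text
t: 17.0
ee_pos: [0.3855, -0.3078, 0.0037]
tcp_rot: [[0.921, -0.389, 0.001], [-0.389, -0.921, -0.001], [0.001, 0.001, -1.0]]
ft_force: [1.4, 0.5, 0.7]
gripper_width: 0.501
grip_force: 0.0
```

>>> drive_tool --deltas '[[[0,0,0,0,0,0,0.02],[0,0,0,0,0,0,0.02],[0,0,0,0,0,0,0.02],[0,0,0,0,0,0,0.02],[0,0,0,0,0,0,0.02]]]'

```text
t: 17.62
ee_pos: [0.3855, -0.308, 0.0038]
tcp_rot: [[0.921, -0.39, 0.001], [-0.39, -0.921, -0.001], [0.001, 0.001, -1.0]]
ft_force: [-0.5, 0.8, 6.3]
gripper_width: 0.343
grip_force: 25.9
```

>>> drive_tool --deltas '[[[0,0,-0.01,0,0,0,0.02],[0,0,-0.05,0,0,0,0.02],[0,0,-0.1,0,0,0,0.02],[0,0,-0.15,0,0,0,0.02],[-0.01,-0.04,-0.17,0,0,0,0.02],[-0.021,-0.09,-0.17,0,0,0,0.02],[-0.033,-0.14,-0.17,0,0,0,0.02],[-0.045,-0.19,-0.17,0,0,0,0.02],[-0.056,-0.24,-0.17,0,0,0,0.02],[-0.068,-0.29,-0.17,0,0,0,0.02]]]'

```text
t: 18.88
ee_pos: [0.4353, -0.0121, 0.1733]
tcp_rot: [[0.921, -0.39, 0.001], [-0.39, -0.921, -0.0], [0.001, -0.0, -1.0]]
ft_force: [0.7, 0.3, -0.2]
gripper_width: 0.343
grip_force: 25.2
```

>>> drive_tool --deltas '[[[-0.012,-0.05,0,0,0,-0.05,0.02],[-0.024,-0.1,0,0,0,-0.1,0.02],[-0.035,-0.15,0,0,0,-0.16,0.02],[-0.047,-0.2,0,0,0,-0.22,0.02],[-0.059,-0.25,0,0,0,-0.28,0.02],[-0.068,-0.29,0,0,0,-0.33,0.02],[-0.073,-0.31,0,0,0,-0.33,0.02],[-0.073,-0.31,0,0,0,-0.33,0.02]]]'

```text
t: 19.88
ee_pos: [0.4887, 0.3005, 0.1729]
tcp_rot: [[0.998, -0.069, -0.0], [-0.069, -0.998, -0.001], [-0.0, 0.001, -1.0]]
ft_force: [0.8, 0.2, -0.9]
gripper_width: 0.342
grip_force: 25.2
```

```bash
python3 shot.py w8; cp pics/w8.png pics/w8v.png
```

```text
[0.4887 0.3005 0.1729] 0.3415989828770528
```

View pics/w8v.png

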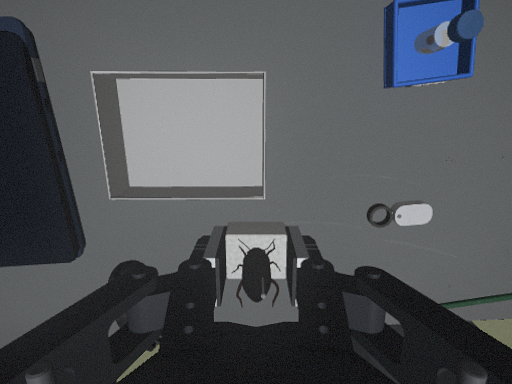

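The tray rim corners are at (92,72), (265,72), (264,198) and (110,199). The beetle is upright in the grip.

```bash
python3 - <<'E'
from m import *
c,p=load("w8")
P=plane(c,[[92,72],[265,72],[264,198],[110,199]],.045);print(P,P.mean(0))
for a,b in((0,1),(3,2),(3,0),(2,1)): d=P[b]-P[a];print(np.linalg.norm(d),np.degrees(np.arctan2(d[1],d[0])))
C=P.mean(0)[:2];a=np.radians(-4);X=np.array([np.cos(a),np.sin(a)])
for o in(.027,-.027): print(C+X*o,move([*(C+X*o),.0058]))
meas(c,p)
E
```

```text
[[0.5966 0.4338 0.045 ]
 [0.5871 0.2861 0.045 ]
 [0.474  0.2939 0.045 ]
 [0.4833 0.4418 0.045 ]] [0.5352 0.3639 0.045 ]
0.14797541201110245 -93.67583305626468
0.1482786986449538 -93.57403506835978
0.11360293401959916 -4.0742366211171275
0.11333778528838194 -3.9219636828793334
[0.5622 0.362 ] [ 0.069  -0.0675  0.167 ]
[0.5083 0.3658] [ 0.015  -0.0675  0.167 ]
blue 5218.0 392.0 0.0 92.0 87.0 429.0 41.2 [0.5976 0.1591 0.064 ] [0.6044 0.1362 0.022 ]
blue 147.0 384.0 7.0 3.0 81.0 384.8 46.2 [0.5968 0.1926 0.064 ] [0.6034 0.1753 0.022 ]
white [256.5984 257.7623] [0.3972 0.3072] [67.3287 53.4445] mm ang 86.04837036132812 area 1399.0
white [413.1923 213.5   ] [0.4363 0.1351] [22.2162 38.1017] mm ang 1.2609238624572754 area 601.5
white [177.0815 112.4796] [0.5367 0.3609] [137.2313 104.2248] mm ang 86.24605560302734 area 12211.5
```

>>> drive_tool --deltas '[[[0.04,-0.04,0,0,0,0,0.02],[0.069,-0.0675,0,0,0,0,0.02],[0.069,-0.0675,0.03,0,0,0,0.02],[0.069,-0.0675,0.07,0,0,0,0.02],[0.069,-0.0675,0.11,0,0,0,0.02],[0.069,-0.0675,0.14,0,0,0,0.02],[0.069,-0.0675,0.155,0,0,0,0.02],[0.069,-0.0675,0.163,0,0,0,0.02],[0.069,-0.0675,0.1655,0,0,0,0.02],[0.069,-0.0675,0.1665,0,0,0,0.02]]]'

```text
t: 21.18
ee_pos: [0.5633, 0.3629, 0.0076]
tcp_rot: [[0.998, -0.07, 0.002], [-0.07, -0.998, 0.001], [0.002, -0.001, -1.0]]
ft_force: [-0.0, 0.3, -0.1]
gripper_width: 0.341
grip_force: 25.2
```

>>> drive_tool --deltas '[[[0,0,0.001,0,0,0,0.02],[0,0,0.0015,0,0,0,0.02]]]'

```text
t: 21.42
ee_pos: [0.5628, 0.3629, 0.0056]
tcp_rot: [[0.998, -0.07, 0.001], [-0.07, -0.998, 0.0], [0.001, -0.0, -1.0]]
ft_force: [-0.4, 0.4, 2.7]
gripper_width: 0.345
grip_force: 25.5
```

>>> drive_tool --deltas '[[[0,0,0,0,0,0,0.05],[0,0,0,0,0,0,0.05],[0,0,0,0,0,0,0.05],[0,0,0,0,0,0,0.05],[0,0,-0.03,0,0,0,0.055],[0,0,-0.08,0,0,0,0.055],[0,0,-0.13,0,0,0,0.06],[0,0,-0.17,0,0,0,0.06]]]'

```text
t: 22.42
ee_pos: [0.5629, 0.3628, 0.1776]
tcp_rot: [[0.998, -0.07, 0.002], [-0.07, -0.998, 0.001], [0.002, -0.001, -1.0]]
ft_force: [-0.0, -0.2, -0.6]
gripper_width: 0.704
grip_force: 0.0
```

```bash
python3 shot.py w9
```

```text
[0.5629 0.3628 0.1776] 0.7043136013590163
```

>>> drive_tool --deltas '[[[-0.097,0.371,0,0,0,-0.157,0.06],[-0.097,0.371,0,0,0,-0.157,0.06],[-0.097,0.371,0,0,0,-0.157,0.06],[-0.097,0.371,0,0,0,-0.157,0.06],[-0.097,0.371,0,0,0,-0.157,0.06],[-0.097,0.371,0,0,0,-0.157,0.06],[-0.097,0.371,0,0,0,-0.157,0.06],[-0.097,0.371,0,0,0,-0.157,0.06],[-0.097,0.371,0,0,0,-0.157,0.06]]]'

```text
t: 23.6
ee_pos: [0.4401, 0.0003, 0.175]
tcp_rot: [[0.996, 0.088, 0.0], [0.088, -0.996, 0.0], [0.0, -0.0, -1.0]]
ft_force: [0.1, -0.0, -0.7]
gripper_width: 0.703
grip_force: 0.0
```

```bash
python3 shot.py w10; python3 - <<'E'
from m import *
c,p=load("w10")
u,v=proj(c,[[.436,-.001,.018]])[0].astype(int);print(u,v)
H,S,V=cv2.split(cv2.cvtColor(p,cv2.COLOR_BGR2HSV));m=((S<45)&(V>150)).astype(np.uint8)
b=np.zeros_like(m);b[v-24:v+24,u-26:u+26]=1;m&=b
pts=np.argwhere(m)[:,::-1];r=cv2.minAreaRect(np.float32(plane(c,pts,.018)[:,:2]));print(len(pts),r,move([*r[0],.002]))
z=cv2.resize(p[v-40:v+40,u-50:u+50],(500,400),interpolation=cv2.INTER_CUBIC)
q=cv2.imread("pics/w9.png")[60:300,120:420]
o=np.zeros((400,800,3),np.uint8);o[:,:500]=z;o[:240,500:]=q;cv2.imwrite("pics/z5.png",o)
E
```

```text
[0.4401 0.0003 0.175 ] 0.7030427652276041
257 180
311 ((0.4366786479949951, -0.004102988168597221), (0.022738410159945488, 0.029570594429969788), 5.1146721839904785) [-0.0038  0.0043  0.173 ]
```

View pics/z5.png

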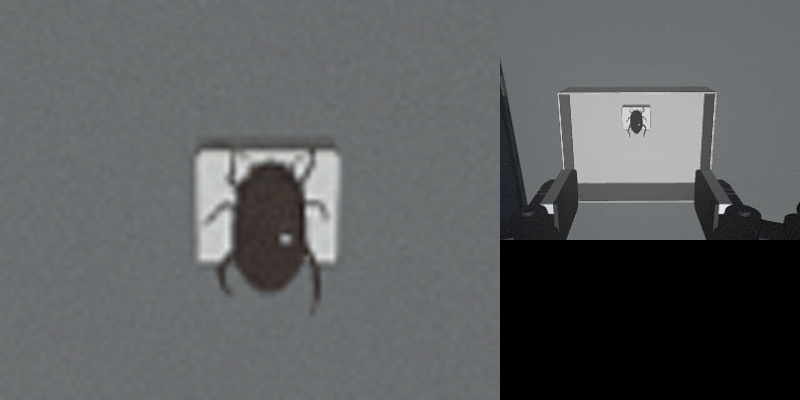

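The black beetle sits upright at the far side of the tray, well clear of its walls. The brown beetle's foam is 23 x 30 mm, as it should be, so I'll grip it.

>>> drive_tool --deltas '[[[-0.0038,0.0043,0,0,0,0,0.06],[-0.0038,0.0043,0.05,0,0,0,0.06],[-0.0038,0.0043,0.1,0,0,0,0.06],[-0.0038,0.0043,0.14,0,0,0,0.06],[-0.0038,0.0043,0.16,0,0,0,0.06],[-0.0038,0.0043,0.168,0,0,0,0.06],[-0.0038,0.0043,0.172,0,0,0,0.06],[-0.0038,0.0043,0.173,0,0,0,0.06],[-0.0038,0.0043,0.173,0,0,0,0.04]]]'

```text
t: 24.78
ee_pos: [0.437, -0.0054, 0.0027]
tcp_rot: [[0.996, 0.087, 0.002], [0.087, -0.996, -0.0], [0.002, 0.001, -1.0]]
ft_force: [-0.6, -0.2, 1.7]
gripper_width: 0.507
grip_force: 0.0
```

>>> drive_tool --deltas '[[[0,0,0,0,0,0,0.02],[0,0,0,0,0,0,0.02],[0,0,0,0,0,0,0.02],[0,0,0,0,0,0,0.02],[0,0,0,0,0,0,0.02]]]'

```text
t: 25.4
ee_pos: [0.4371, -0.0055, 0.0027]
tcp_rot: [[0.996, 0.087, 0.001], [0.087, -0.996, -0.0], [0.001, 0.0, -1.0]]
ft_force: [-0.7, 0.3, 5.8]
gripper_width: 0.342
grip_force: 25.9
```

>>> drive_tool --deltas '[[[0,0,-0.01,0,0,0,0.02],[0,0,-0.05,0,0,0,0.02],[0,0,-0.1,0,0,0,0.02],[0.01,-0.04,-0.14,0,0,0.02,0.02],[0.025,-0.09,-0.16,0,0,0.04,0.02],[0.04,-0.14,-0.16,0,0,0.06,0.02],[0.054,-0.19,-0.16,0,0,0.08,0.02],[0.068,-0.24,-0.16,0,0,0.1,0.02],[0.082,-0.29,-0.16,0,0,0.13,0.02],[0.094,-0.33,-0.16,0,0,0.157,0.02]]]'

```text
t: 26.65
ee_pos: [0.5011, 0.3336, 0.1622]
tcp_rot: [[0.998, -0.07, -0.0], [-0.07, -0.998, -0.0], [-0.0, 0.0, -1.0]]
ft_force: [0.6, -0.4, -0.6]
gripper_width: 0.346
grip_force: 25.1
```

>>> drive_tool --deltas '[[[0,0,0,0,0,0,0.02],[0,0,0,0,0,0,0.02]]]'

```text
t: 26.9
ee_pos: [0.5009, 0.3312, 0.1618]
tcp_rot: [[0.998, -0.07, -0.001], [-0.07, -0.998, -0.001], [-0.001, 0.001, -1.0]]
ft_force: [0.6, 0.0, -0.1]
gripper_width: 0.34
grip_force: 25.1
```

```bash
python3 - <<'E'
from h import *
print(sense()["ee_pos"],sense()["tcp_rot"],move([.5083,.3658,.0047]))
E
```

```text
[0.5009 0.3312 0.1618] [[ 0.9976 -0.0699 -0.0008]
 [-0.0699 -0.9976 -0.0006]
 [-0.0007  0.0007 -1.    ]] [ 0.0051 -0.0352  0.1571]
```

>>> drive_tool --deltas '[[[0.005,-0.033,0,0,0,0,0.02],[0.005,-0.033,0.03,0,0,0,0.02],[0.005,-0.033,0.07,0,0,0,0.02],[0.005,-0.033,0.11,0,0,0,0.02],[0.005,-0.033,0.135,0,0,0,0.02],[0.005,-0.033,0.149,0,0,0,0.02],[0.005,-0.033,0.154,0,0,0,0.02],[0.005,-0.033,0.156,0,0,0,0.02],[0.005,-0.033,0.157,0,0,0,0.02],[0.005,-0.033,0.158,0,0,0,0.02]]]'

```text
t: 28.15
ee_pos: [0.5092, 0.3645, 0.0048]
tcp_rot: [[0.998, -0.07, 0.001], [-0.07, -0.998, 0.001], [0.001, -0.001, -1.0]]
ft_force: [0.5, -0.8, -0.6]
gripper_width: 0.345
grip_force: 25.2
```

>>> drive_tool --deltas '[[[0,0,0.001,0,0,0,0.02],[0,0,0.001,0,0,0,0.02]]]'

```text
t: 28.4
ee_pos: [0.5092, 0.3645, 0.0046]
tcp_rot: [[0.998, -0.07, 0.001], [-0.07, -0.998, 0.0], [0.001, -0.0, -1.0]]
ft_force: [-2.2, -1.8, 7.0]
gripper_width: 0.342
grip_force: 26.1
```

>>> drive_tool --deltas '[[[0,0,0,0,0,0,0.05],[0,0,0,0,0,0,0.05],[0,0,0,0,0,0,0.05],[0,0,0,0,0,0,0.05],[0,0,-0.03,0,0,0,0.05],[0,0,-0.08,0,0,0,0.05],[0,0,-0.13,0,0,0,0.05],[0,0,-0.17,0,0,0,0.05]]]'

```text
t: 29.4
ee_pos: [0.509, 0.3644, 0.1754]
tcp_rot: [[0.998, -0.07, 0.002], [-0.07, -0.998, 0.001], [0.002, -0.001, -1.0]]
ft_force: [0.1, -0.3, -0.5]
gripper_width: 0.586
grip_force: 0.0
```

```bash
python3 shot.py w11; python3 - <<'E'
from m import *
print(sense()["joints"])
for n in("w5","w8","w10"):
    c,p=load(n);H,S,V=cv2.split(cv2.cvtColor(p,cv2.COLOR_BGR2HSV))
    print(n)
    for k in cv2.findContours(((S<45)&(V>150)).astype(np.uint8),0,2)[0]:
        if cv2.contourArea(k)<100: continue
        r=cv2.minAreaRect(np.float32(plane(c,k.reshape(-1,2),.014)[:,:2]))
        if abs(r[0][0]-.435)<.02 and abs(r[0][1]-.135)<.02: print(" case",r)
    # tool tray: dark blob
    m=cv2.morphologyEx((V<45).astype(np.uint8),2,np.ones((5,5)))
    for k in cv2.findContours(m,0,2)[0]:
        if cv2.contourArea(k)<1500: continue
        r=cv2.minAreaRect(np.float32(plane(c,k.reshape(-1,2),.022)[:,:2]));print(" dark",cv2.boundingRect(k),r)
E
```

```text
[0.509  0.3644 0.1754] 0.5864806329266596
[ 25.2475  13.6128  95.1565   0.0033  70.5782 119.2546]
w5
 dark (0, 281, 143, 103) ((0.3824217915534973, 0.3184286952018738), (0.04074294492602348, 0.22448112070560455), 36.655521392822266)
 dark (117, 262, 395, 122) ((0.3859192430973053, 0.021788641810417175), (0.1638985276222229, 0.48031726479530334), 0.30463626980781555)
w8
 case ((0.4347788691520691, 0.13269507884979248), (0.023909766227006912, 0.03925497829914093), 1.0534932613372803)
 dark (0, 250, 512, 134) ((0.3170546889305115, 0.31264591217041016), (0.6311227679252625, 0.18208913505077362), 86.0254898071289)
 dark (0, 31, 79, 230) ((0.5171253681182861, 0.5138910412788391), (0.08084528148174286, 0.2320919632911682), 73.36334228515625)
w10
 case ((0.43454262614250183, 0.1326950490474701), (0.023711632937192917, 0.038753438740968704), 0.7266090512275696)
 dark (0, 304, 114, 80) ((0.2123698890209198, 0.22585314512252808), (0.11406854540109634, 0.14419510960578918), 3.6418025493621826)
 dark (119, 232, 393, 152) ((0.284317284822464, -0.08591446280479431), (0.20477789640426636, 0.4897121489048004), 5.130912780761719)
 dark (425, 0, 87, 76) ((0.5882192850112915, -0.1798315942287445), (0.06379671394824982, 0.06330306828022003), 84.82747650146484)
```

>>> drive_tool --deltas '[[[-0.0583,0.233,0,0,0,-1.66,0.05],[-0.0583,0.233,0,0,0,-1.66,0.05],[-0.0583,0.233,0,0,0,-1.66,0.05],[-0.0583,0.233,0,0,0,-1.66,0.05],[-0.0583,0.233,0,0,0,-1.66,0.05],[-0.0583,0.233,0,0,0,-1.66,0.05],[-0.0583,0.233,0,0,0,-1.66,0.05],[-0.0583,0.233,0,0,0,-1.66,0.05],[-0.0583,0.233,0,0,0,-1.66,0.05],[-0.0583,0.233,0,0,0,-1.66,0.05]]]'

```text
t: 30.7
ee_pos: [0.434, 0.1359, 0.1728]
tcp_rot: [[-0.017, 1.0, -0.0], [1.0, 0.017, -0.0], [-0.0, -0.0, -1.0]]
ft_force: [0.3, 0.6, 0.1]
gripper_width: 0.584
grip_force: 0.0
```

```bash
python3 shot.py w12b; python3 - <<'E'
from m import *
s=sense();print(s["tcp_rot"],s["joints"])
c,p=load("w12b");H,S,V=cv2.split(cv2.cvtColor(p,cv2.COLOR_BGR2HSV))
for k in cv2.findContours(((S<45)&(V>150)).astype(np.uint8),0,2)[0]:
    r=cv2.minAreaRect(np.float32(plane(c,k.reshape(-1,2),.014)[:,:2]))
    if cv2.contourArea(k)>100 and abs(r[0][0]-.435)<.02: print(" case",r)
print(move([.4346,.136,.002]))
E
```

```text
[0.434  0.1359 0.1728] 0.5844263302759587
[[-0.0164  0.9999 -0.0001]
 [ 0.9999  0.0164 -0.    ]
 [-0.     -0.0001 -1.    ]] [  3.0467  -9.4947 119.9144  -0.0006  69.5861   2.1066]
 case ((0.434501588344574, 0.13293340802192688), (0.022480593994259834, 0.03910364210605621), 1.0292857885360718)
[0.0001 0.0005 0.1709]
```

>>> drive_tool --deltas '[[[0,0.0005,0.05,0,0,0,0.05],[0,0.0005,0.1,0,0,0,0.05],[0,0.0005,0.14,0,0,0,0.05],[0,0.0005,0.16,0,0,0,0.05],[0,0.0005,0.168,0,0,0,0.05],[0,0.0005,0.17,0,0,0,0.05],[0,0.0005,0.171,0,0,0,0.05],[0,0.0005,0.171,0,0,0,0.03],[0,0.0005,0.171,0,0,0,0.015]]]' --squeeze 35

```text
t: 31.88
ee_pos: [0.4355, 0.136, 0.0029]
tcp_rot: [[-0.019, 1.0, 0.002], [1.0, 0.019, 0.0], [0.0, 0.002, -1.0]]
ft_force: [0.2, 0.3, 4.3]
gripper_width: 0.272
grip_force: 35.1
```

>>> drive_tool --deltas '[[[0,0,0,0,0,0,0.015],[0,0,0,0,0,0,0.015],[0,0,0,0,0,0,0.015],[0,0,0,0,0,0,0.015]]]'

```text
t: 32.38
ee_pos: [0.4355, 0.136, 0.0028]
tcp_rot: [[-0.019, 1.0, 0.001], [1.0, 0.019, 0.0], [0.0, 0.001, -1.0]]
ft_force: [-1.1, 0.3, 6.1]
gripper_width: 0.268
grip_force: 35.4
```

>>> drive_tool --deltas '[[[0,0,-0.01,0,0,0,0.015],[0,0,-0.05,0,0,0,0.015],[0,0,-0.1,0,0,0,0.015],[-0.03,0.02,-0.15,0,0,0,0.015],[-0.075,0.045,-0.18,0,0,0,0.015],[-0.12,0.07,-0.18,0,0,0,0.015],[-0.165,0.097,-0.18,0,0,0,0.015],[-0.21,0.124,-0.18,0,0,0,0.015],[-0.25,0.147,-0.18,0,0,0,0.015],[-0.269,0.159,-0.18,0,0,0,0.015]]]'

```text
t: 33.62
ee_pos: [0.5992, -0.1322, 0.1821]
tcp_rot: [[-0.017, 1.0, -0.0], [1.0, 0.017, -0.0], [-0.0, -0.0, -1.0]]
ft_force: [-0.1, 0.8, -1.0]
gripper_width: 0.27
grip_force: 34.6
```

>>> drive_tool --deltas '[[[0,0,0,0,0,0,0.015],[0,0,0,0,0,0,0.015]]]'

```text
t: 33.88
ee_pos: [0.598, -0.1292, 0.1818]
tcp_rot: [[-0.019, 1.0, -0.001], [1.0, 0.019, 0.001], [0.001, -0.001, -1.0]]
ft_force: [-0.3, 1.2, -0.7]
gripper_width: 0.269
grip_force: 34.6
```

```bash
python3 shot.py w13; python3 - <<'E'
from m import *
print(sense()["joints"])
c,p=load("w13");g=cv2.cvtColor(p,cv2.COLOR_BGR2GRAY)
for t in(40,50,60,70):
  m=cv2.morphologyEx((g<t).astype(np.uint8),2,np.ones((3,3)));m[265:]=0
  for k in cv2.findContours(m,0,2)[0]:
    if cv2.contourArea(k)<3000: continue
    r=cv2.minAreaRect(np.float32(plane(c,k.reshape(-1,2),.022)[:,:2]));print(t,cv2.boundingRect(k),r)
E
```

```text
[ 0.598  -0.1292  0.1818] 0.26943591120852106
[-22.7778  11.7671  97.2994   0.0091  70.9808 -23.9232]
70 (232, 102, 119, 163) ((0.6286187171936035, -0.1434122920036316), (0.17602087557315826, 0.11262445896863937), 85.32056427001953)
```

View pics/w13.png

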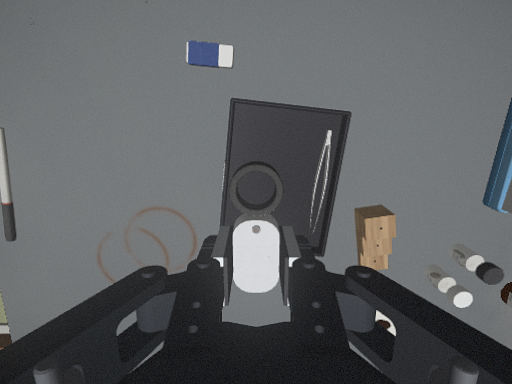

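The tray's rim corners show at (233,99), (350,113) and (325,255), with the forceps along its right side. The loupe is level in the grip.

```bash
python3 - <<'E'
from m import *
c,p=load("w13")
P=plane(c,[[233,99],[350,113],[325,255]],.022);print(P)
for a,b in((0,1),(2,1)): d=P[b]-P[a];print(np.linalg.norm(d),np.degrees(np.arctan2(d[1],d[0])))
C=(P[0]+P[2])[:2]/2;F=plane(c,[[329,131],[312,233]],.009)
for yaw in(-5,-6):
    a=np.radians(yaw);X=np.array([np.cos(a),np.sin(a)]);Y=np.array([-X[1],X[0]])
    print(yaw,C,"forceps in tray",[((f[:2]-C)@X,(f[:2]-C)@Y) for f in F])
    G=C+X*-.014+Y*-.010;print(G,move([*G,.0058]))
E
```

```text
[[ 0.5746 -0.0515  0.022 ]
 [ 0.6912 -0.0626  0.022 ]
 [ 0.6794 -0.2192  0.022 ]]
0.11710857155110205 -5.449425118583643
0.1570090066559952 85.6803388485303
-5 [ 0.627  -0.1353] forceps in tray [(np.float64(0.04322486433445125), np.float64(0.05797712073391081)), (np.float64(0.043832831473414754), np.float64(-0.05918624774320552))]
[ 0.6122 -0.1441] [-0.0154  0.0139  0.1761]
-6 [ 0.627  -0.1353] forceps in tray [(np.float64(0.042206440703137116), np.float64(0.058722668438165815)), (np.float64(0.044859097971984445), np.float64(-0.058412245000828214))]
[ 0.612  -0.1438] [-0.0152  0.0138  0.1761]
```

>>> drive_tool --deltas '[[[-0.0153,0.0139,0,0,0,0.105,0.015],[-0.0153,0.0139,0.03,0,0,0.105,0.015],[-0.0153,0.0139,0.07,0,0,0.105,0.015],[-0.0153,0.0139,0.11,0,0,0.105,0.015],[-0.0153,0.0139,0.14,0,0,0.105,0.015],[-0.0153,0.0139,0.16,0,0,0.105,0.015],[-0.0153,0.0139,0.17,0,0,0.105,0.015],[-0.0153,0.0139,0.1735,0,0,0.105,0.015],[-0.0153,0.0139,0.175,0,0,0.105,0.015],[-0.0153,0.0139,0.1758,0,0,0.105,0.015]]]'

```text
t: 35.17
ee_pos: [0.6136, -0.1454, 0.0071]
tcp_rot: [[0.086, 0.996, 0.002], [0.996, -0.086, -0.001], [-0.001, 0.002, -1.0]]
ft_force: [-0.6, 0.2, -0.3]
gripper_width: 0.269
grip_force: 34.7
```

>>> drive_tool --deltas '[[[0,0,0.001,0,0,0,0.015],[0,0,0.001,0,0,0,0.015]]]'

```text
t: 35.42
ee_pos: [0.6134, -0.1453, 0.0059]
tcp_rot: [[0.086, 0.996, 0.001], [0.996, -0.086, -0.0], [-0.0, 0.001, -1.0]]
ft_force: [-1.5, 0.3, 3.0]
gripper_width: 0.272
grip_force: 35.0
```

>>> drive_tool --deltas '[[[0,0,0,0,0,0,0.042],[0,0,0,0,0,0,0.042],[0,0,0,0,0,0,0.042],[0,0,0,0,0,0,0.042],[0,0,-0.02,0,0,0,0.042],[0,0,-0.06,0,0,0,0.042],[0,0,-0.11,0,0,0,0.042],[0,0,-0.16,0,0,0,0.042],[0,0,-0.18,0,0,0,0.042]]]'

```text
t: 36.55
ee_pos: [0.6148, -0.1458, 0.1907]
tcp_rot: [[0.086, 0.996, 0.007], [0.996, -0.086, -0.003], [-0.003, 0.007, -1.0]]
ft_force: [-0.0, -0.2, -0.5]
gripper_width: 0.495
grip_force: 0.0
```

```bash
python3 shot.py w14; python3 - <<'E'
from m import *
def rects(c,p,z,a,lo=150):
    H,S,V=cv2.split(cv2.cvtColor(p,cv2.COLOR_BGR2HSV))
    for k in cv2.findContours(((S<45)&(V>lo)).astype(np.uint8),0,2)[0]:
        if a[0]<cv2.contourArea(k)<a[1]: print(cv2.boundingRect(k),cv2.minAreaRect(np.float32(plane(c,k.reshape(-1,2),z)[:,:2])))
c,p=load("w14");rects(c,p,.017,(150,3000))
# scene & side: vials and beetles
for n in("side","scene"):
    c=get_calibration(n);p,d=snapshot(n);cv2.imwrite(f"pics/{n}F.png",p)
    H,S,V=cv2.split(cv2.cvtColor(p,cv2.COLOR_BGR2HSV))
    for nm,C,h in(("redcap",[.5318,-.3816],.066),("bluecap",[.6069,.1311],.060)):
        u,v=proj(c,[[*C,h+.003]])[0];print(n,nm,u,v,p[int(v)-3:int(v)+4:3,int(u)].tolist(),"depth z",d[int(v),int(u)],-(np.array(c["view"])@[*C,h+.003,1])[2])
    for nm,C in(("black",[.563,.363]),("brown",[.509,.3645])):
        # beetle pixels: dark in the tray near height 0.045
        u,v=proj(c,[[*C,.045]])[0];print(n,nm,u,v)
c,p=load("w11");g=cv2.cvtColor(p,cv2.COLOR_BGR2GRAY)
for nm,C in(("black",[.563,.363]),("brown",[.509,.3645])):
    u,v=proj(c,[[*C,.04]])[0].astype(int);m=(g<70).astype(np.uint8);b=np.zeros_like(m);b[v-22:v+22,u-22:u+22]=1
    for x in blob(m&b)[:2]: print(nm,*map(float,x),plane(c,[x[5:]],.04)[0])
E
```

```text
[ 0.6148 -0.1458  0.1907] 0.4951670419016604
(445, 252, 20, 17) ((0.8443074822425842, -0.27218353748321533), (0.021199330687522888, 0.022783108055591583), 85.39783477783203)
(456, 216, 18, 17) ((0.8492653369903564, -0.22480040788650513), (0.02057703584432602, 0.016159510239958763), 58.80536651611328)
(243, 158, 21, 36) ((0.6134019494056702, -0.14851239323616028), (0.03965257853269577, 0.02238217554986477), 85.05728149414062)
(186, 33, 16, 23) ((0.5670706629753113, -0.012226643040776253), (0.019394028931856155, 0.014255632646381855), 85.47406005859375)
side redcap 247.91698012631258 136.162608223057 [[115, 134, 148], [27, 40, 144], [51, 54, 89]] depth z 1.3874955 1.3958662872459622
side bluecap 213.17043182915864 207.63603239015345 [[123, 108, 95], [158, 97, 53], [73, 45, 25]] depth z 0.9312192 0.937597648697251
side black 225.8027572728084 276.20807251549786
side brown 254.88456037440554 276.85755823690516
scene redcap 407.2509441848248 216.73879593660902 [[74, 84, 169], [42, 57, 182], [31, 39, 122]] depth z 0.766804 0.7719239438506282
scene bluecap 235.52769993131068 142.78761907988232 [[109, 98, 91], [130, 82, 50], [80, 53, 34]] depth z 1.0580866 1.0635566502058467
scene black 168.7080464957905 133.90717300921696
scene brown 155.68492521057692 140.03836432443737
black 196.0 248.0 115.0 14.0 24.0 253.7 125.5 [0.5632 0.3631 0.04  ]
brown 55.0 249.0 183.0 14.0 12.0 254.7 189.5 [0.5017 0.3665 0.04  ]
brown 24.0 257.0 170.0 7.0 17.0 261.2 178.3 [0.5126 0.3593 0.04  ]
```

```bash
python3 - <<'E'
from h import *
c=get_calibration("side");p,d=snapshot("side");V=np.linalg.inv(np.array(c["view"]))
vv,uu=np.mgrid[262:305,212:268];px=np.c_[uu.ravel(),vv.ravel()]
u=cv2.undistortPoints(px.astype(float).reshape(-1,1,2),c["mtx"],np.array(c["dist"])).reshape(-1,2);z=d[px[:,1],px[:,0]]
W=np.c_[u[:,0]*z,-u[:,1]*z,-z,np.ones(len(z))]@V.T
for nm,C in(("black",[.563,.363]),("brown",[.509,.3645])):
    q=W[(np.abs(W[:,:2]-C)<.022).all(1)];f=q[(q[:,2]>.015)&(q[:,2]<.024)]
    print(nm,"max z",np.sort(q[:,2])[-5:],"foam top",len(f),f.mean(0),f[:,:2].min(0),f[:,:2].max(0))
s=sense();print(s["t"],s["joint_velocities"]);print(hand_in())
E
```

```text
black max z [0.0419 0.0442 0.0468 0.0486 0.0512] foam top 137 [0.5607 0.3655 0.0187 1.    ] [0.5485 0.3477] [0.5738 0.3793]
brown max z [0.0417 0.0417 0.0422 0.0424 0.0427] foam top 136 [0.5078 0.3677 0.0187 1.    ] [0.4952 0.349 ] [0.5198 0.3801]
36.75 [ 0.0832  1.5082  1.3802  0.0507  0.0925 -0.1408]
the job is handed in; nothing more can be done
None
```

The job is handed in after 36.8 s of the 122 s. Final camera readings put both vials upright in their bins, both beetles side by side in the white tray with their foam level, and the loupe in the tool tray clear of the forceps. No verdict came back.

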